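Clamp specimen mounts with a turnbuckle and zero the gauge

ROBOT

A 6-joint arm with a two-finger parallel gripper is mounted at the origin on the work surface. World frame = base frame: x ahead of the robot, y to its left, z up, the work surface at z = 0. Lengths are in m, angles in rad, forces in N, time in s.
With the tool pointing down it reaches from about 0.3 to 0.875 m from the base axis. Payload 6.4 kg.
Tool frame: the origin (TCP) lies at the very end of the fingers, on their centre line; the grasp point (between the pads) lies 19 mm behind it; x points along the fingers, y is the direction in which the jaws open and shut, and the axes are right-handed (so a half turn about x gives the same grasp; the last joint's range is limited). The gripper opens to 85 mm and grips with 20 to 120 N. Pads are 22 mm wide; open, the fingers measure 114 mm over their backs; the gripper's body (76 mm by 85 mm) begins 54 mm behind the grasp point. The pads swing forward as they close: fully open they stand 13 mm farther back than shut.
Start: joints at [-1.427, 0.181, 1.607, -0, 1.354, -0.206], TCP at [0.197, -0.54, 0.231] pointing down, gripper open.
Joint ranges: [-2.99, 2.99], [-0.89, 2.07], [0.3, 2.58], [-1.14, 4.28], [0, 2.63], [-3.12, 3.12]. Speed limits (rad/s): [2.57, 2.57, 3.01, 3.14, 3.14, 3.14].

INTERFACE

Orientations are given as a unit quaternion [w, x, y, z].
In Python, from bench import status, optics, hand_in gives the robot as it stands. The module is installed in compiled form; this text tells all that it offers.
- The arm moves only by the shell command python3 -m jog 'ROWS'. ROWS is JSON, one flat list of numbers, 5 for each row, row after row: the shift along the tool's x, y, z in mm, then the turn about the tool's x in degrees, then the opening in per cent of the stroke, from 0 (shut) to 100 (fully open). In form: [tx, ty, tz, yaw, gripper, tx, ty, tz, yaw, gripper, ...]. A call has exactly 5 rows; each row is the pose to reach, as a shift and turn from the pose commanded when the call began, along the tool's axes at that moment; what a row does not reach only later rows make up. A row lasts 1/10 s, in which the tool goes at most 50 mm and 8.59 degrees, less where a joint would pass 70% of its speed; a pose out of reach is approached as far as the arm can. A call with a gripper value outside its range is refused whole. The fingers move at their own pace and stop on an object; the grip force is fixed at half the most. Time passes only in rows, so rows that repeat a pose let the fingers close, or fill a call up. It gives the time, the measured TCP pose, the force and the opening at its end, in the units of the state.
- status.get_obs(): the state, without advancing time (a new reading comes with each control period).
- optics.camera(name): name is "side" or "top"; returns the picture (420x560x3 uint8, red, green, blue); there is no depth.
- optics.get_calibration(name): a dict with "vertical_fov" (degrees; the focal length in pixels is half the picture's height over the tangent of half this angle, whatever the lens; pixels are square), "cx", "cy" (the principal point, pixels), "extrinsics" (4x4, takes a point from camera to world coordinates). Camera axes: x right, y up, looking along -z (the intrinsics and any distortion apply to the point x, -y, -z); pixel columns grow to the right and rows downward; lengths in m; the calibration is good to about 2 mm. A picture is of the moment at which its call begins. get_calibration takes no time and is no camera call.
- hand_in(): hands the job in, once; it reports no verdict.
The state is a dict: "time_s": time; "q": joint angles; "dq": joint speeds; "joint_efforts": joint torques, N m; "eef_pos": TCP position; "eef_rot": TCP orientation; "wrist_force": force on the tool from outside, world axes, zero at the start; "torque": the same for the moment, N m; "opening": opening from 0.0 (shut) to 1.0 (fully open).
Only numpy, scipy, OpenCV 4.12 (cv2) and the standard library are available. Lean on these libraries where they do the work, as an engineer would, in place of code of your own. Each camera call takes 0.05 s, during which the arm holds its last target. There are 200 camera calls.

TASK

Stand all the black resin specimen mounts upright, side by side, on the bed between the two long jaws of the turnbuckle clamp. Then turn the turnbuckle's middle body by its spokes, top going away from the mounts, so that both jaws draw in until every mount is firmly gripped. After that turn the bezel of the dial gauge until its zero mark stands at the tip of the needle, and leave the other things on the bench where they are.

Things in the scene. Friction and masses are not known exactly. Their poses are not given: they have to be found in the camera images.
- mount1: One of up to four alike specimen mounts (2 to 4 are present, absent ones read None): upright black resin cylinder, 30 mm diameter, 32 mm high, 0.06 kg, with a small polished metal inlay in its top face. Origin at the centre of its underside, z up along its axis.
- mount2: One of up to four alike specimen mounts (2 to 4 are present, absent ones read None): upright black resin cylinder, 30 mm diameter, 32 mm high, 0.06 kg, with a small polished metal inlay in its top face. Origin at the centre of its underside, z up along its axis.
- mount3: One of up to four alike specimen mounts (2 to 4 are present, absent ones read None): upright black resin cylinder, 30 mm diameter, 32 mm high, 0.06 kg, with a small polished metal inlay in its top face. Origin at the centre of its underside, z up along its axis.
- mount4: One of up to four alike specimen mounts (2 to 4 are present, absent ones read None): upright black resin cylinder, 30 mm diameter, 32 mm high, 0.06 kg, with a small polished metal inlay in its top face. Origin at the centre of its underside, z up along its axis.
- clamp: Turnbuckle clamp, fixed: base plate 180 mm (its x) by 320 mm (its y, -210 to +110), 12 mm thick. Origin on the table under the middle of the bed between the jaws; x is the jaws' closing direction, y runs along the jaws, z up. Mounts stand on the plate's top, z = 12 mm. Stops 14 mm high close the bed at y = -95 and +95 mm: room for four mounts 45 mm apart, on x = 0. Turnbuckle at y = -150 mm.
- jaw_near: Jaw on the clamp's -x side: steel bar 14 mm wide, 12 mm high above the bed. Origin at (+t, 0, 12 mm) of the clamp, t the jaw travel; gripping face at x = -29 mm + t. Both jaws travel alike, t = 1 mm per rad of the sleeve; the gap is 58 mm - 2t: 50 to 58 mm at the start, 30 mm when gripping. It carries a lug, 28 mm wide in y, top at z = 78 mm, at (-68 mm + t, -150 mm).
- jaw_far: Jaw on the clamp's +x side, the mirror image: origin at (-t, 0, 12 mm) of the clamp, gripping face at x = +29 mm - t, lug at (68 mm - t, -150 mm).
- sleeve (a joint): Turn of the turnbuckle's middle body about the clamp's +x axis, rad, 0.5 to 3.5 at the start. It grows as the jaws draw in; the top of the body then moves towards the clamp's -y, away from the mounts. The mounts are gripped at about 14 rad, where it goes hard; range -0.5 to 17. Friction 0.1 N m; it stays where it is left and keeps the grip.
- sleeve_mid (a point): Middle of the turnbuckle's body, on its axis, at (0, -150, 62 mm) of the clamp. Steel sleeve 22 mm thick, 64 mm long along x. Five round spokes, 8 mm thick, 72 degrees apart, reach 45 mm from the axis at x = 0, for closed fingertips to push (they jam when leaning over 45 degrees towards the finger). At joint value q one spoke leans from upright by q towards the clamp's -y, the rest 72 degrees on.
- dial: The dial gauge, fixed on the table, lying face up: grey housing 84 x 84 x 30 mm, above it a stem of 44 mm diameter from z = 30 to 44 mm, on that the round steel bezel. Origin on the table under its middle; z up.
- bezel (a joint): Turn of the bezel about the vertical, rad, anticlockwise from above, 0.4 to 1.9 at the start, range -0.2 to 5.5. Round steel ring of 58 mm diameter, from z = 44 to 65 mm, to be gripped on its outside from above; the white scale turns with it. Friction 0.03 N m. It reads zero when bezel equals needle.
- needle (a joint): Turn of the gauge's needle about the vertical, rad, anticlockwise from above; the clamp drives it: 0.2 rad per radian of the sleeve, so about 2.8 rad when the mounts are gripped. Both joints read 0 along the dial's +x.
- zero_mark (a point): The inner end of the zero mark, the single thick black block on the bezel's rim: 20 mm from the dial's axis, z = 64 mm.
- needle_tip (a point): Tip of the black needle on the dial's face: 20 mm from the dial's axis, z = 64 mm. The needle's short tail points the other way.
- dial_mid (a point): Middle of the dial's face, on the axis of bezel and needle, z = 64 mm.
- oil: Bystander: brown glass bottle, 30 mm diameter, 65 mm high. Origin under its middle.
- slidebox: Bystander: blue box 80 x 30 x 26 mm. Origin under its middle.
- coverbox: Bystander: white flat box 60 x 75 x 20 mm. Origin under its middle.
- dish: Bystander: shallow glass dish, 60 mm diameter, 14 mm high. Origin under its middle.
- jar: Bystander: jar 60 mm diameter, 75 mm high. Origin under its middle.
- driver: Bystander: screwdriver 170 mm long, lying along its x.
- tweezers: Bystander: steel tweezers 110 mm long, lying along their x, 5 mm high.
There are look-alikes about, which are no part of the job. Leave any purple or white look-alike of the mount2 alone.

How it is judged:
By the outcome, as a careful person would: the job done as asked, in the order asked, and still so for the second after the job is handed in, with the robot touching nothing.
Of mount1, mount2, mount3, mount4 only 2 to 4 are there at a start; the rules pass over those that are not, and their reading is None.
At some moment in a run one of mount1, mount2, mount3, mount4 may be knocked a few centimetres aside while the robot is not near it.
Once in a run the grip may slacken for a moment while it holds something.
It also fails if it takes over 208 s, if anything falls off the work surface, if the arm or the gripper's body presses on something with over 40 N, if the wrist force passes 120 N, or if a joint passes its speed limit or range.

## Working session

There is one attempt and no reset: what is moved stays moved. The work goes in short steps, Python scripts to look and compute and a shell command to move; the robot and the scene stay as the last step left them, time stands still between calls to the robot, and variables do not carry over. Pictures are saved under pics/ and viewed, on a budget of 14 in all, crops included, one or two more only if the job needs it, and the job is handed in when it is done.

```bash
mkdir -p pics; ls; python3 - <<'E'
from bench import status, optics
import cv2,numpy as np
o=status.get_obs()
print({k:(np.round(v,3).tolist() if v is not None else None) for k,v in o.items()})
for n in("top","side"):
    c=optics.get_calibration(n);print(n,{k:(np.round(v,4).tolist() if not isinstance(v,str) else v) for k,v in c.items()})
    cv2.imwrite(f"pics/{n}0.png",optics.camera(n)[:,:,::-1])
E
```

```text
pics
{'time_s': 0.0, 'q': [-1.427, 0.182, 1.608, -0.0, 1.354, -0.206], 'dq': [0.002, -0.001, -0.002, -0.0, -0.001, 0.001], 'joint_efforts': [0.0, -44.488, -35.133, -0.0, 0.009, -0.0], 'eef_pos': [0.197, -0.54, 0.23], 'eef_rot': [0.122, 0.696, 0.124, -0.696], 'wrist_force': [-1.407, -0.387, 0.047], 'torque': [0.009, 0.027, -0.036], 'opening': 1.002}
top {'vertical_fov': 54.7123, 'cx': 280.0718, 'cy': 212.2154, 'extrinsics': [[-0.0142, 0.995, -0.0992, 0.4414], [-0.9999, -0.0146, -0.0026, -0.0102], [-0.0041, 0.0992, 0.9951, 1.2523], [0.0, 0.0, 0.0, 1.0]]}
side {'vertical_fov': 57.5541, 'cx': 278.7279, 'cy': 214.1989, 'extrinsics': [[-0.7826, 0.343, -0.5195, 0.0311], [-0.6221, -0.3997, 0.6733, 0.6401], [0.0232, 0.8501, 0.5262, 0.5948], [0.0, 0.0, 0.0, 1.0]]}
```

View pics/top0.png

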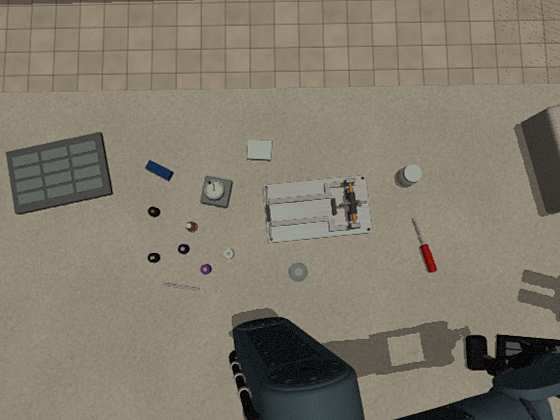

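View pics/side0.png

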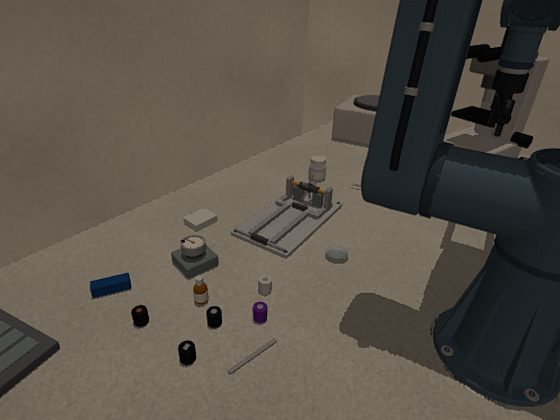

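```bash
cat > h.py <<'E'
from bench import status, optics
import cv2,numpy as np
def cal(n):
    c=optics.get_calibration(n);f=210/np.tan(np.radians(c["vertical_fov"])/2)
    return f,c["cx"],c["cy"],np.array(c["extrinsics"])
def ray(n,u,v):
    f,cx,cy,E=cal(n);d=E[:3,:3]@np.array([(u-cx)/f,-(v-cy)/f,-1.]);return E[:3,3],d
def onz(n,u,v,z):
    o,d=ray(n,u,v);return o+d*(z-o[2])/d[2]
def proj(n,p):
    f,cx,cy,E=cal(n);q=E[:3,:3].T@(np.array(p,float)-E[:3,3]);return np.array([cx+f*q[0]/-q[2],cy-f*q[1]/-q[2]])
def shot(n,name=None):
    im=optics.camera(n)[:,:,::-1].copy()
    if name: cv2.imwrite(f"pics/{name}.png",im)
    return im
def crop(im,x0,y0,x1,y1,s):
    return cv2.resize(im[y0:y1,x0:x1],None,fx=s,fy=s,interpolation=cv2.INTER_CUBIC)
def blobs(mask,lo=15,hi=2000):
    n,l,st,c=cv2.connectedComponentsWithStats(mask.astype(np.uint8));return [(c[i].round(1).tolist(),st[i].tolist()) for i in range(1,n) if lo<st[i][4]<hi]
E
python3 - <<'E'
from h import *
t=cv2.imread("pics/top0.png");s=cv2.imread("pics/side0.png")
a=crop(t,135,135,385,295,3);cv2.imwrite("pics/c1.png",a)
b=np.vstack([crop(s,80,240,280,375,4)]);cv2.imwrite("pics/c2.png",b)
for n,im,roi in(("top",t,(135,195,250,295)),("side",s,(120,270,290,375))):
    g=im.max(2);m=np.zeros_like(g);x0,y0,x1,y1=roi;m[y0:y1,x0:x1]=(g[y0:y1,x0:x1]<45);print(n)
    for c,st in blobs(m):print(c,st,onz(n,*c,0.016).round(4))
E
```

```text
top
[153.8, 211.4] [148, 207, 12, 10, 75] [0.5728 0.38   0.016 ]
[183.5, 248.7] [178, 244, 11, 10, 64] [0.4576 0.2879 0.016 ]
[154.0, 257.1] [148, 253, 12, 10, 74] [0.4335 0.3771 0.016 ]
side
[185.0, 272.5] [182, 270, 6, 8, 23] [0.6078 0.2378 0.016 ]
[194.5, 272.5] [188, 270, 18, 8, 67] [0.5912 0.2239 0.016 ]
[124.9, 285.7] [120, 278, 11, 14, 94] [0.673  0.3499 0.016 ]
[140.1, 316.2] [132, 305, 17, 22, 280] [0.5722 0.3808 0.016 ]
[214.0, 317.5] [207, 306, 15, 22, 253] [0.4572 0.2897 0.016 ]
[265.3, 315.5] [264, 310, 3, 12, 23] [0.3821 0.2204 0.016 ]
[186.9, 353.1] [178, 341, 18, 25, 322] [0.4324 0.3794 0.016 ]
```

View pics/c1.png

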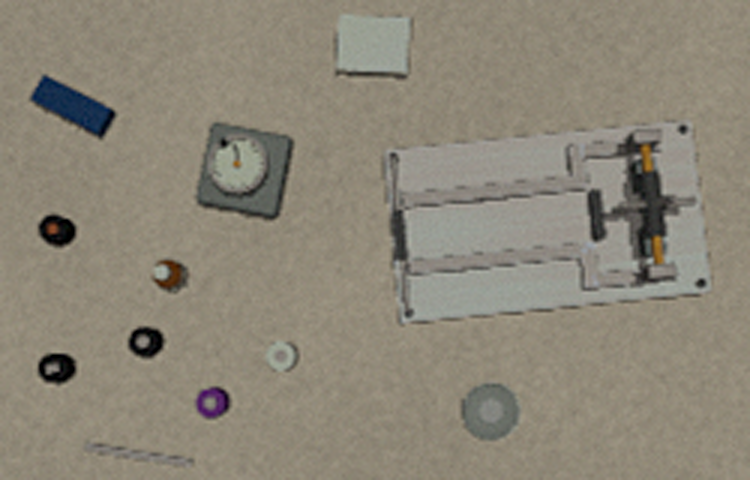

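View pics/c2.png

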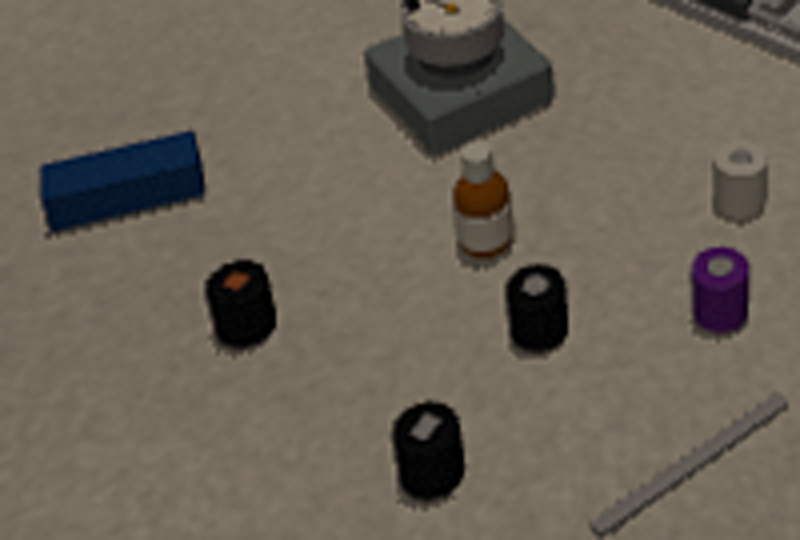

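```bash
python3 - <<'E'
from h import *
t=cv2.imread("pics/top0.png");s=cv2.imread("pics/side0.png")
def plate(n,im,roi,z):
    x0,y0,x1,y1=roi;h=cv2.cvtColor(im,cv2.COLOR_BGR2HSV)[y0:y1,x0:x1];S=h[:,:,1]
    m=(S<45).astype(np.uint8)
    m=cv2.morphologyEx(m,cv2.MORPH_CLOSE,np.ones((9,9)));m=cv2.morphologyEx(m,cv2.MORPH_OPEN,np.ones((5,5)))
    cs=cv2.findContours(m,0,1)[0];c=max(cs,key=cv2.contourArea)
    P=np.array([onz(n,u+x0,v+y0,z)[:2] for u,v in c[:,0,:]],np.float32)
    return cv2.contourArea(c),cv2.minAreaRect(P)
print("med S",np.median(cv2.cvtColor(t,cv2.COLOR_BGR2HSV)[240:280,320:380,1]),np.median(cv2.cvtColor(t,cv2.COLOR_BGR2HSV)[185:190,280:300,1]))
print("clamp top",plate("top",t,(255,165,385,250),.012))
print("dial top",plate("top",t,(195,170,240,212),.03))
# hand-read corners
C=np.array([[388,152],[690,123],[710,292],[402,322]])/3+135
P=np.array([onz("top",u-.33,v-.33,.012)[:2] for u,v in C]);print(P.round(4),P.mean(0).round(4),[np.linalg.norm(P[i]-P[i-1]).round(3) for i in range(4)])
d=P[0]+P[3]-P[1]-P[2];print("y-axis dir deg",np.degrees(np.arctan2(d[1],d[0])))
print("dialmid",onz("top",238/3+134.67,165/3+134.67,.065).round(4))
D=np.array([[212,124],[293,135],[279,217],[198,205]])/3+134.67
Q=np.array([onz("top",u,v,.03)[:2] for u,v in D]);print(Q.round(4),Q.mean(0),[np.linalg.norm(Q[i]-Q[i-1]).round(3) for i in range(4)])
o=status.get_obs();w,x,y,z=o["eef_rot"]
from scipy.spatial.transform import Rotation as R
print(R.from_quat([x,y,z,w]).as_matrix().round(3))
E
```

```text
med S 43.0 18.0
clamp top (10836.0, ((0.5806363821029663, -0.12940964102745056), (0.4004851281642914, 0.2599973678588867), 89.13426971435547))
dial top (1804.0, ((0.63284832239151, 0.1844041645526886), (0.13604816794395447, 0.12614993751049042), 89.16033172607422))
[[ 0.6493  0.0415]
 [ 0.6749 -0.2705]
 [ 0.5003 -0.2847]
 [ 0.4743  0.0291]] [ 0.5747 -0.1212] [np.float64(0.175), np.float64(0.313), np.float64(0.175), np.float64(0.315)]
y-axis dir deg 94.71229692615874
dialmid [0.6296 0.1874 0.065 ]
[[0.6778 0.2198]
 [0.6652 0.1373]
 [0.5815 0.1516]
 [0.5949 0.2336]] [0.62984521 0.18556039] [np.float64(0.084), np.float64(0.083), np.float64(0.085), np.float64(0.083)]
[[-0.     0.343 -0.939]
 [ 0.002 -0.939 -0.343]
 [-1.    -0.002 -0.   ]]
```

```bash
cat >> h.py <<'E'
from scipy.spatial.transform import Rotation as R
CY=np.radians(4.7);CO=np.array([0.5706,-0.0714]);CX=np.array([np.cos(CY),np.sin(CY)]);CYv=np.array([-np.sin(CY),np.cos(CY)])
def c2w(x,y): return CO+x/1000*CX+y/1000*CYv          # clamp mm -> world m
def w2c(p): d=np.array(p[:2])-CO;return np.array([d@CX,d@CYv])*1000
def go(x,y,z,head=4.7):
    """rows numbers (mm,deg) from measured pose to world x,y,z with tool y heading (deg)"""
    o=status.get_obs();w,a,b,c=o["eef_rot"];M=R.from_quat([a,b,c,w]).as_matrix()
    h=np.degrees(np.arctan2(M[1,1],M[0,1]));d=M.T@(np.array([x,y,z])-o["eef_pos"])*1000
    print("t",round(o["time_s"],2),"go",d.round(1),"yaw",round((h-head+180)%360-180,1),"op",round(o["opening"],3))
def st():
    o=status.get_obs();p=o["eef_pos"];print("t",round(o["time_s"],2),"tcp",np.round(p,4),"clamp",w2c(p).round(1),"F",np.round(o["wrist_force"],1),"op",round(o["opening"],3))
E
python3 -m jog '[0,-8,-48,-8.5,100, 0,-16,-96,-17,100, 0,-24,-144,-25.5,100, 0,-32,-192,-34,100, 0,-40,-240,-42.5,80]'
python3 - <<'E'
from h import *
go(.4325,.378,.12)
t=cv2.imread("pics/top0.png");s=cv2.imread("pics/side0.png")
x0,y0,x1,y1=255,165,385,250
for th in(24,28,32):
    m=(cv2.cvtColor(t,cv2.COLOR_BGR2HSV)[y0:y1,x0:x1,1]<th).astype(np.uint8);m=cv2.morphologyEx(m,cv2.MORPH_CLOSE,np.ones((7,7)));m=cv2.morphologyEx(m,cv2.MORPH_OPEN,np.ones((5,5)))
    c=max(cv2.findContours(m,0,1)[0],key=cv2.contourArea)
    print(th,cv2.minAreaRect(np.array([onz("top",u+x0,v+y0,.012)[:2] for u,v in c[:,0,:]],np.float32)))
# side check: plate corner predictions
for x,y in((-90,110),(90,110),(-90,-210),(90,-210)):print(x,y,proj("side",[*c2w(x,y),.012]).round(1),proj("top",[*c2w(x,y),.012]).round(1))
E
```

```text
time_s: 0.6
eef_pos: [0.4102, -0.419, 0.231]
eef_rot: [-0.369, -0.603, -0.369, 0.603]
wrist_force: [0.0, -1.5, -0.0]
opening: 0.853
t 0.6 go [ 111.3 -343.5 -719.5] yaw -31.8 op 0.853
24 ((0.5764837861061096, -0.11979161202907562), (0.17909762263298035, 0.32010695338249207), 4.876172065734863)
28 ((0.5766111016273499, -0.11977499723434448), (0.17935419082641602, 0.3203861117362976), 4.8761467933654785)
32 ((0.5764638185501099, -0.11957240104675293), (0.17986264824867249, 0.3207091987133026), 4.9245147705078125)
-90 110 [287.  254.9] [268.1 242.8]
90 110 [230.8 231. ] [262.7 184.7]
-90 -210 [343.3 202.6] [372.5 232.7]
90 -210 [293.6 186.4] [365.6 174.8]
```

```bash
sed -i 's/radians(4.7)/radians(4.9)/; s/0.5706,-0.0714/0.5722,-0.0699/; s/head=4.7/head=4.9/' h.py
python3 -m jog '[0,-21,-44,-8,70, 0,-42,-88,-16,70, 0,-63,-132,-24,70, 0,-84,-176,-31.6,70, 0,-105,-220,-31.6,70]' | head -2
python3 - <<'E'
from h import *
go(.4325,.3785,.12)
E
```

```text
time_s: 1.1
eef_pos: [0.4166, -0.1747, 0.2309]
t 1.1 go [ 111.1   57.8 -550.3] yaw -0.6 op 0.705
```

```bash
cat >> h.py <<'E'
def mounts(z=0.016,rt=(100,190,260,300),rs=(90,270,330,400)):
    for n,(x0,y0,x1,y1),lo in(("top",rt,35),("side",rs,140)):
        im=shot(n);g=im.max(2);m=np.zeros_like(g);m[y0:y1,x0:x1]=g[y0:y1,x0:x1]<45
        for c,s in blobs(m,lo,500):print(n,c,s[2:],onz(n,*c,z)[:2].round(4))
E
python3 -m jog '[0,6,-49,-0.6,70, 0,12,-98,-0.6,70, 0,18,-147,-0.6,70, 0,24,-196,-0.6,70, 0,30,-245,-0.6,70]' | head -2
python3 - <<'E'
from h import *
mounts()
go(.4325,.3785,.12)
E
```

```text
time_s: 1.6
eef_pos: [0.4288, 0.0718, 0.2312]
top [153.9, 211.4] [12, 10, 73] [0.5728 0.3797]
top [183.6, 248.7] [11, 10, 62] [0.4576 0.2875]
top [153.9, 257.1] [12, 10, 74] [0.4335 0.3774]
top [205.6, 288.0] [10, 30, 155] [0.3389 0.2202]
side [110.8, 289.2] [40, 20, 348] [0.6863 0.3753]
side [140.1, 316.3] [17, 23, 284] [0.572 0.381]
side [214.0, 317.4] [15, 23, 258] [0.4574 0.2895]
side [186.9, 353.1] [18, 25, 326] [0.4324 0.3794]
t 1.7 go [ 111.7   31.6 -301.2] yaw 0.3 op 0.698
```

```bash
python3 -m jog '[10,6,-45,0,70, 20,12,-90,0,70, 30,18,-135,0,70, 50,22,-180,0,70, 70,26,-225,0,70]' | head -2
python3 -m jog '[20,3,-40,0,70, 40,5,-76,0,70, 40,5,-76,0,70, 40,5,-76,0,70, 40,5,-76,0,70]' | head -2
python3 - <<'E'
from h import *
go(.4328,.3785,.013);st()
E
```

```text
time_s: 2.2
eef_pos: [0.4369, 0.2974, 0.1607]
time_s: 2.7
eef_pos: [0.4359, 0.3714, 0.1217]
t 2.7 go [108.7  -2.6  -7.4] yaw -0.2 op 0.699
t 2.7 tcp [0.4359 0.3714 0.1217] clamp [-98.1 451.3] F [-0.  -0.2 -0.7] op 0.699
```

```bash
python3 -m jog '[25,-2.6,-7.4,0,70, 50,-2.6,-7.4,0,70, 75,-2.6,-7.4,0,70, 95,-2.6,-7.4,0,70, 108,-2.6,-7.4,0,70]' | head -2
python3 -m jog '[0,0,0,0,0, 0,0,0,0,0, 0,0,0,0,0, 0,0,0,0,0, 0,0,0,0,0]'
python3 - <<'E'
from h import *
st();im=shot("side");cv2.imwrite("pics/g1.png",crop(im,110,240,310,390,4))
E
```

```text
time_s: 3.2
eef_pos: [0.4327, 0.3781, 0.013]
time_s: 3.7
eef_pos: [0.4332, 0.38, 0.0147]
eef_rot: [0.521, 0.48, 0.52, -0.478]
wrist_force: [0.2, -1.2, 6.6]
opening: 0.326
t 3.7 tcp [0.4332 0.38   0.0147] clamp [-100.   460.1] F [ 0.2 -1.2  6.6] op 0.326
```

View pics/g1.png

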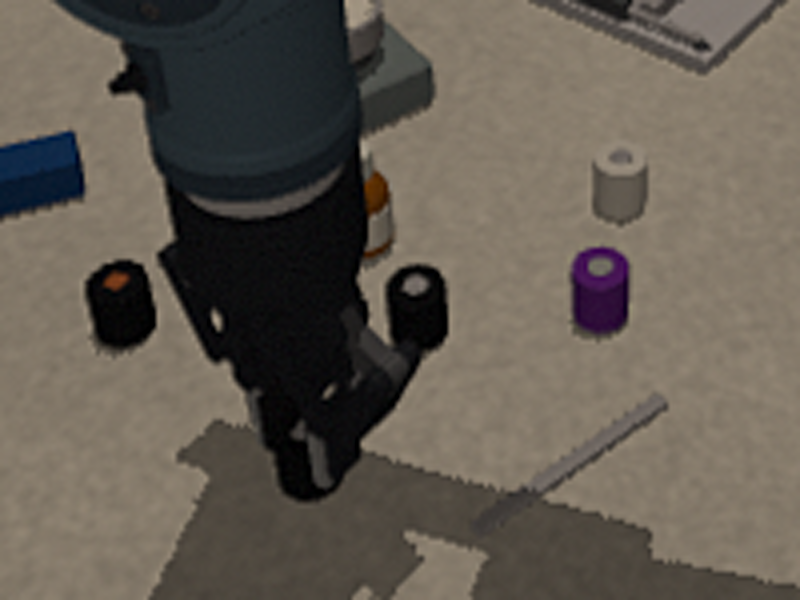

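```bash
python3 -m jog '[-20,0,0,0,0, -50,0,0,0,0, -90,0,0,0,0, -125,0,10,0,0, -150,5,30,0,0]' | tail -1
python3 -m jog '[0,9,45,0,0, 0,18,90,0,0, 0,27,135,0,0, 0,36,180,0,0, 0,45,225,0,0]' | tail -1
python3 -m jog '[0,9,45,0,0, 0,18,90,0,0, 0,27,135,0,0, 0,36,180,0,0, 0,45,220,0,0]' | tail -1
python3 - <<'E'
from h import *
st();go(*c2w(0,-45),.027)
E
```

```text
opening: 0.323
opening: 0.322
opening: 0.322
t 5.25 tcp [ 0.5663 -0.0882  0.1635] clamp [ -7.4 -17.7] F [0.4 0.5 0. ] op 0.322
t 5.25 go [136.5   7.4  27.3] yaw -0.2 op 0.322
```

```bash
python3 -m jog '[20,7.4,27.3,0,0, 50,7.4,27.3,0,0, 80,7.4,27.3,0,0, 100,7.4,27.3,0,0, 115,7.4,27.3,0,0]' | tail -1
python3 -m jog '[6,0,0,0,0, 12,0,0,0,0, 17,0,0,0,0, 20,0,0,0,0, 20,0,0,0,0]' | tail -2
python3 - <<'E'
from h import *
st();im=shot("side");cv2.imwrite("pics/g2.png",crop(im,200,130,400,280,4))
E
```

```text
opening: 0.326
wrist_force: [0.5, 0.1, -0.5]
opening: 0.324
t 6.25 tcp [ 0.5759 -0.1126  0.0285] clamp [  0.  -42.9] F [ 0.5  0.1 -0.5] op 0.324
```

View pics/g2.png

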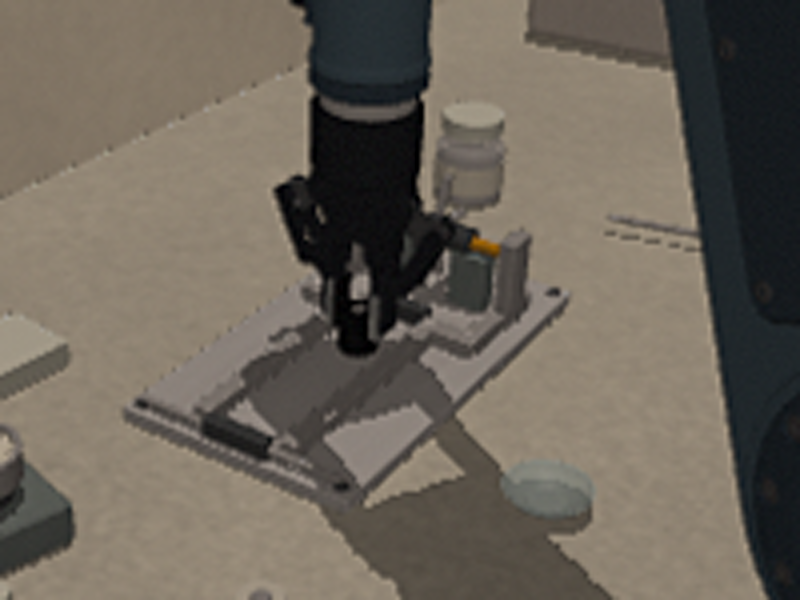

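```bash
python3 -m jog '[1.5,0,0,0,0, 1.5,0,0,0,0, 1.5,0,0,0,0, 1.5,0,0,0,20, 1.5,0,0,0,40]' | tail -2
python3 -m jog '[0,0,0,0,60, 0,0,0,0,65, -20,0,0,0,65, -60,0,0,0,65, -110,0,0,0,65]' | tail -1
python3 -m jog '[-20,-8,-48,0,65, -20,-16,-96,0,65, -20,-24,-144,0,65, -20,-32,-192,0,65, -20,-40,-240,0,65]' | tail -1
python3 - <<'E'
from h import *
mounts()
go(.4577,.2887,.12)
im=shot("top");cv2.imwrite("pics/p1.png",np.vstack([crop(im,255,165,385,250,4)]))
E
```

```text
wrist_force: [-1.0, -0.1, -0.5]
opening: 0.399
opening: 0.651
opening: 0.65
top [242.1, 255.0] [6, 99, 246] [0.4361 0.1099]
top [153.9, 211.4] [12, 10, 73] [0.5728 0.3797]
top [185.7, 254.1] [22, 64, 496] [0.4412 0.281 ]
top [224.2, 236.6] [15, 5, 41] [0.4925 0.1642]
side [111.0, 289.2] [40, 20, 350] [0.686  0.3751]
side [140.1, 316.2] [17, 23, 283] [0.5722 0.3808]
side [214.1, 317.2] [15, 22, 263] [0.4576 0.289 ]
t 7.9 go [  37.2  -41.7 -164.6] yaw 0.2 op 0.65
```

View pics/p1.png

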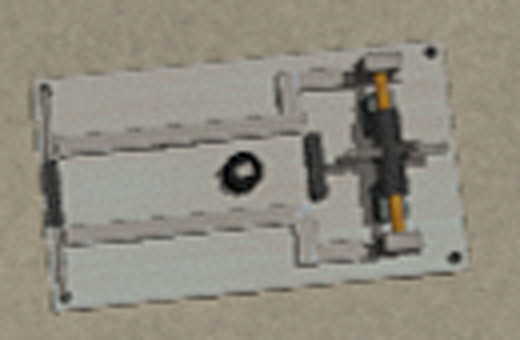

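```bash
python3 -m jog '[0,-11,-42,0,60, 0,-22,-84,0,60, 10,-32,-124,0,60, 20,-41.7,-164.6,0,60, 37,-41.7,-164.6,0,60]' | head -2
python3 - <<'E'
from h import *
go(.4577,.2887,.013)
E
```

```text
time_s: 8.45
eef_pos: [0.4608, 0.2869, 0.1205]
t 8.45 go [107.5  -3.2  -1.9] yaw 0.0 op 0.604
```

```bash
python3 -m jog '[25,-2,-1,0,60, 50,-2.5,-1.5,0,60, 75,-3,-1.5,0,60, 95,-3,-1.5,0,60, 107,-3,-1.5,0,60]' | head -2
python3 -m jog '[0,0,0,0,60, 0,0,0,0,0, 0,0,0,0,0, 0,0,0,0,0, 0,0,0,0,0]' | tail -4
python3 -m jog '[-20,0,0,0,0, -50,0,0,0,0, -90,0,0,0,0, -125,5,5,0,0, -150,10,30,0,0]' | tail -1
python3 - <<'E'
from h import *
st();go(*c2w(0,0),.16)
E
```

```text
time_s: 8.95
eef_pos: [0.4577, 0.2835, 0.0111]
eef_pos: [0.459, 0.2854, 0.0141]
eef_rot: [0.521, 0.48, 0.52, -0.478]
wrist_force: [-0.1, -1.2, 6.0]
opening: 0.332
opening: 0.328
t 9.95 tcp [0.4708 0.2576 0.1658] clamp [-73.1 335. ] F [ 0.5  0.1 -1.1] op 0.328
t 9.95 go [  5.5  73.  335. ] yaw 0.0 op 0.328
```

```bash
python3 -m jog '[0,10,45,0,0, 0,20,90,0,0, 0,30,135,0,0, 0,40,180,0,0, 0,50,225,0,0]' | tail -1
python3 -m jog '[0,12,45,0,0, 0,23,90,0,0, 0,23,113,0,0, 0,23,113,0,0, 0,23,113,0,0]' | tail -1
python3 - <<'E'
from h import *
st();go(*c2w(0,-3),.0265)
E
```

```text
opening: 0.32
opening: 0.324
t 10.95 tcp [ 0.5704 -0.0748  0.1625] clamp [-2.2 -4.7] F [-0.2  0.1 -0.7] op 0.324
t 10.95 go [136.    2.2  -1.6] yaw -0.2 op 0.324
```

```bash
python3 -m jog '[25,2,-1.6,0,0, 55,2,-1.6,0,0, 85,2,-1.6,0,0, 105,2,-1.6,0,0, 118,2,-1.6,0,0]' | tail -2
python3 -m jog '[5,0,0,0,0, 9,0,0,0,0, 13,0,0,0,0, 16,0,0,0,0, 16,0,0,0,0]' | tail -4
python3 -m jog '[1.5,0,0,0,0, 1.5,0,0,0,0, 1.5,0,0,0,0, 1.5,0,0,0,20, 1.5,0,0,0,40]' | tail -4
python3 -m jog '[0,0,0,0,60, 0,0,0,0,65, -20,0,0,0,65, -60,0,0,0,65, -110,0,0,0,65]' | tail -1
python3 -m jog '[-20,-8,-48,0,65, -20,-16,-96,0,65, -20,-24,-144,0,65, -20,-28,-180,0,65, -20,-28,-190,0,65]' | tail -1
python3 - <<'E'
from h import *
mounts();go(.5724,.3803,.12)
im=shot("top");cv2.imwrite("pics/p2.png",crop(im,255,165,385,250,4))
E
```

```text
wrist_force: [0.4, 0.1, -1.3]
opening: 0.326
eef_pos: [0.5729, -0.0731, 0.029]
eef_rot: [0.52, 0.479, 0.52, -0.479]
wrist_force: [-0.4, -0.1, -0.9]
opening: 0.324
eef_pos: [0.5729, -0.0731, 0.0275]
eef_rot: [0.52, 0.479, 0.52, -0.479]
wrist_force: [-0.7, 0.4, 0.5]
opening: 0.396
opening: 0.649
opening: 0.651
top [244.9, 248.3] [8, 110, 344] [0.4562 0.1013]
top [154.0, 211.5] [12, 10, 71] [0.5725 0.3794]
top [227.1, 233.8] [20, 18, 99] [0.5009 0.1553]
top [184.7, 292.4] [24, 20, 86] [0.3267 0.283 ]
side [111.0, 289.2] [40, 20, 352] [0.686  0.3751]
side [140.1, 316.2] [17, 23, 283] [0.5722 0.3808]
t 13.55 go [  37.5   66.  -260.3] yaw 0.0 op 0.646
```

View pics/p2.png

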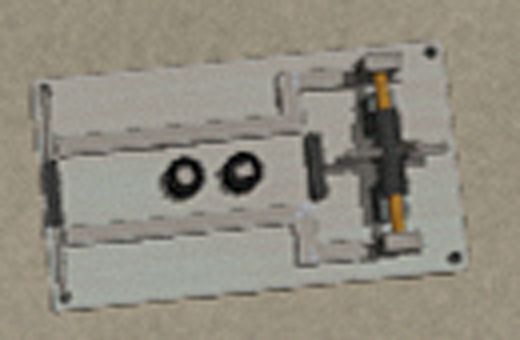

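```bash
python3 -m jog '[0,12,-45,0,65, 0,24,-90,0,65, 0,36,-135,0,65, 0,48,-180,0,65, 0,60,-225,0,65]' | tail -1
python3 -m jog '[10,6,-35,0,65, 20,6,-35,0,65, 37,6,-35,0,65, 37,6,-35,0,65, 37,6,-35,0,65]' | tail -1
python3 - <<'E'
from h import *
go(.5724,.380,.013)
E
```

```text
opening: 0.652
opening: 0.656
t 14.6 go [106.2  -0.6  -3.8] yaw -0.3 op 0.656
```

```bash
python3 -m jog '[25,-0.6,-3.8,0,60, 50,-0.6,-3.8,0,60, 75,-0.6,-3.8,0,60, 95,-0.6,-3.8,0,60, 106,-0.6,-3.8,0,60]' | head -2
python3 -m jog '[0,0,0,0,60, 0,0,0,0,0, 0,0,0,0,0, 0,0,0,0,0, 0,0,0,0,0]' | tail -4
python3 -m jog '[-20,0,0,0,0, -50,0,0,0,0, -90,0,0,0,0, -125,0,5,0,0, -150,-5,30,0,0]' | tail -1
python3 - <<'E'
from h import *
st();go(*c2w(0,45),.16)
E
```

```text
time_s: 15.1
eef_pos: [0.5724, 0.3808, 0.0132]
eef_pos: [0.574, 0.3828, 0.0165]
eef_rot: [0.521, 0.48, 0.52, -0.478]
wrist_force: [-0.6, -0.3, 6.1]
opening: 0.325
opening: 0.327
t 16.1 tcp [0.5708 0.3541 0.1678] clamp [ 34.8 422.5] F [-0.3 -0.9  0.1] op 0.327
t 16.1 go [  6.8 -34.7 377.6] yaw -0.0 op 0.327
```

```bash
python3 -m jog '[0,-4,45,0,0, 0,-8,90,0,0, 0,-12,135,0,0, 0,-16,180,0,0, 0,-20,225,0,0]' | tail -1
python3 -m jog '[0,-5,45,0,0, 0,-10,90,0,0, 0,-14,135,0,0, 0,-14,152,0,0, 0,-14,152,0,0]' | tail -1
python3 - <<'E'
from h import *
st();go(*c2w(0,46),.030)
E
```

```text
opening: 0.321
opening: 0.323
t 17.1 tcp [ 0.5675 -0.0288  0.1646] clamp [-1.2 41.4] F [-0.7  0.5 -0.8] op 0.323
t 17.1 go [134.6   1.1  -4.7] yaw -0.4 op 0.323
```

```bash
python3 -m jog '[25,1,-4.7,-0.3,0, 55,1,-4.7,-0.3,0, 85,1,-4.7,-0.3,0, 105,1,-4.7,-0.3,0, 118,1,-4.7,-0.3,0]' | tail -2
python3 -m jog '[5,0,0,0,0, 9,0,0,0,0, 13,0,0,0,0, 15,0,0,0,0, 15,0,0,0,0]' | tail -4
python3 -m jog '[1.5,0,0,0,0, 1.5,0,0,0,0, 1.5,0,0,0,0, 1.5,0,0,0,0, 1.5,0,0,0,0]' | tail -4
python3 - <<'E'
from h import *
st()
E
```

```text
wrist_force: [0.2, -0.5, -0.1]
opening: 0.322
eef_pos: [0.5681, -0.0218, 0.0316]
eef_rot: [0.522, 0.478, 0.521, -0.477]
wrist_force: [-0.1, -0.1, 0.0]
opening: 0.32
eef_pos: [0.5679, -0.0218, 0.0299]
eef_rot: [0.522, 0.478, 0.521, -0.478]
wrist_force: [-0.0, 0.8, -0.5]
opening: 0.328
t 18.6 tcp [ 0.5679 -0.0218  0.0299] clamp [-0.2 48.3] F [-0.   0.8 -0.5] op 0.328
```

```bash
python3 -m jog '[1,0,0,0,0, 2,0,0,0,0, 2,0,0,0,0, 2,0,0,0,20, 2,0,0,0,40]' | tail -4
python3 -m jog '[0,0,0,0,60, 0,0,0,0,65, -20,0,0,0,65, -60,0,0,0,65, -110,0,0,0,65]' | tail -1
python3 -m jog '[-40,-20,0,0,0, -80,-60,0,0,0, -80,-110,0,0,0, -80,-150,0,0,0, -80,-160,0,0,0]' | tail -1
python3 - <<'E'
from h import *
st()
t=shot("top");s=shot("side");cv2.imwrite("pics/t3.png",t);cv2.imwrite("pics/s3.png",s)
a=crop(t,255,165,385,250,4);b=crop(s,225,165,355,260,4);d=crop(t,195,170,240,215,6)
c=np.zeros((600,800,3),np.uint8);c[:340,:520]=a;c[340:340+260,:520]=b[60:320];c[:270,525:795]=d
e=crop(s,165,225,220,275,5);c[280:530,525:800]=e;cv2.imwrite("pics/v3.png",c)
E
```

```text
eef_pos: [0.5681, -0.0218, 0.028]
eef_rot: [0.522, 0.478, 0.521, -0.477]
wrist_force: [0.2, 0.3, 0.6]
opening: 0.396
opening: 0.652
opening: -0.003
t 20.1 tcp [ 0.4049 -0.0353  0.2173] clamp [-163.8   48.8] F [ 0.8  0.  -0.4] op -0.003
```

View pics/v3.png

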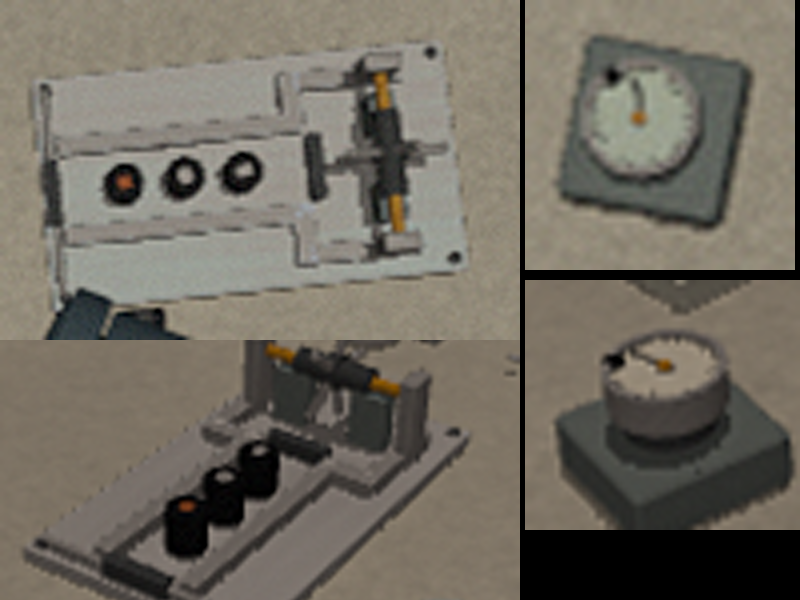

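```bash
cat >> h.py <<'E'
DC=np.array([0.6297,0.1868]);DY=-8.7
def dial(n,im,save=None):
    """needle / zero mark angle in the world (deg), from a metric patch of the face at z=.064"""
    g=np.arange(-32,32,.25)/1000;f,cx,cy,E=cal(n)
    X,Y=np.meshgrid(g,g);P=np.stack([DC[0]+X,DC[1]+Y,np.full_like(X,.064)],-1)-E[:3,3]
    q=P@E[:3,:3];m=np.stack([cx+f*q[...,0]/-q[...,2],cy-f*q[...,1]/-q[...,2]],-1).astype(np.float32)
    p=cv2.remap(im,m[...,0],m[...,1],cv2.INTER_CUBIC)
    hsv=cv2.cvtColor(p,cv2.COLOR_BGR2HSV);o=(hsv[...,1]>130)&(hsv[...,0]<30);o[:70]=0;o[-70:]=0;o[:,:70]=0;o[:,-70:]=0
    yy,xx=np.nonzero(o);c=(xx.mean(),yy.mean()) if len(xx) else (128,128)
    pol=cv2.warpPolar(255-p.max(2),(128,720),c,128,cv2.WARP_POLAR_LINEAR).astype(float) # 4 px/mm, .5deg
    def peak(r0,r1):
        a=pol[:,r0*4:r1*4].mean(1);a=np.maximum(a-np.percentile(a,85),0);k=int(a.argmax());w=np.arange(k-16,k+17);
        return ((w*a[w%720]).sum()/a[w%720].sum()/2)%360
    if save:cv2.imwrite(f"pics/{save}.png",cv2.resize(p,None,fx=2,fy=2))
    return round(peak(9,17),1),round(peak(21,26),1),np.round((np.array(c)-128)/4,1)
def dials():
    for n in("top","side"):
        a,b,c=dial(n,shot(n));print(n,"needle",a,"zero",b,"hub off mm",c,"-> sleeve",round(np.radians((a-DY)%360)/.2,2),"bezel",round(np.radians((b-DY)%360),3),"err deg",round((a-b+180)%360-180,1))
E
python3 - <<'E'
from h import *
for n,k in(("top","t3"),("side","s3")):print(n,dial(n,cv2.imread(f"pics/{k}.png"),"d"+n))
a=np.hstack([cv2.imread("pics/dtop.png"),cv2.imread("pics/dside.png")])[:,:800];cv2.imwrite("pics/dd.png",cv2.resize(a,None,fx=.75,fy=.75))
go(*c2w(0,-150+45),.150)
E
```

```text
top (np.float64(2.5), np.float64(31.5), array([1.9, 2.5]))
side (np.float64(10.0), np.float64(30.3), array([3.5, 1.5]))
t 20.2 go [ 68.4 160.6 153.1] yaw 0.1 op 0.002
```

View pics/dd.png

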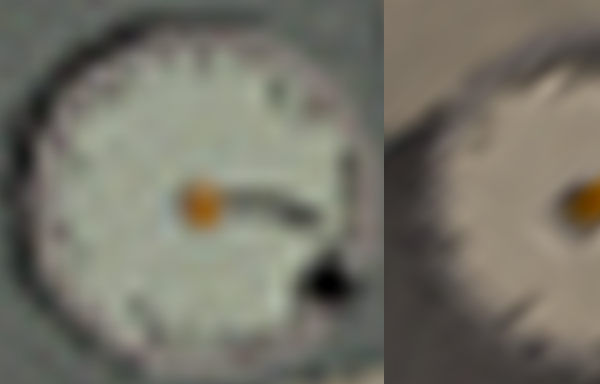

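```bash
sed -i 's/DC=np.array(\[0.6297,0.1868\])/DC=np.array([0.6320,0.1890])/' h.py
python3 -m jog '[0,32,32,0,0, 0,64,64,0,0, 20,96,96,0,0, 40,128,128,0,0, 50,155,158,0,0]' | tail -1
python3 -m jog '[18,5.6,22,0,0, 18,5.6,22,0,0, 18,5.6,22,0,0, 18,5.6,22,0,0, 18,5.6,22,0,0]' | tail -1
python3 - <<'E'
from h import *
st();go(*c2w(0,-132),.092);dials()
E
```

```text
opening: 0.002
opening: -0.002
t 21.2 tcp [ 0.5848 -0.2003  0.1507] clamp [   1.4 -131. ] F [0.3 0.4 0.5] op -0.002
t 21.2 go [58.7 -1.5  1. ] yaw 0.2 op -0.002
top needle 3.3 zero 32.3 hub off mm [-0.5  0.3] -> sleeve 1.05 bezel 0.716 err deg -29.0
side needle 10.0 zero 30.0 hub off mm [ 1.2 -0.7] -> sleeve 1.63 bezel 0.675 err deg -20.0
```

```bash
python3 -m jog '[20,-1.5,1,0,0, 38,-1.5,1,0,0, 48,-1.5,1,0,0, 54,-1.5,1,0,0, 58,-1.5,1,0,0]' | tail -2
python3 -m jog '[0,0,6,0,0, 0,0,12,0,0, 0,0,18,0,0, 0,0,23,0,0, 0,0,27,0,0]' | tail -2
python3 - <<'E'
from h import *
st();dials()
E
```

```text
wrist_force: [0.5, -0.2, 1.0]
opening: -0.002
wrist_force: [0.1, 4.0, 0.8]
opening: -0.0
t 22.3 tcp [ 0.5851 -0.2292  0.0917] clamp [  -0.7 -159.8] F [0.1 4.  0.8] op -0.0
top needle 8.1 zero 31.6 hub off mm [-0.5  0.3] -> sleeve 1.47 bezel 0.703 err deg -23.5
side needle 10.7 zero 30.4 hub off mm [ 1.  -0.7] -> sleeve 1.69 bezel 0.682 err deg -19.7
```

```bash
python3 -m jog '[-22,0,0,0,0, -40,0,0,0,0, -40,0,-25,0,0, -40,0,-50,0,0, -40,0,-50,0,0]' | tail -2
python3 -m jog '[20,0,0,0,0, 40,0,0,0,0, 46,0,0,0,0, 46,0,8,0,0, 46,0,16,0,0]' | tail -2
python3 -m jog '[0,0,9,0,0, 0,0,18,0,0, 0,0,26,0,0, 0,0,32,0,0, 0,0,32,0,0]' | tail -2
python3 - <<'E'
from h import *
st();dials()
E
```

```text
wrist_force: [0.2, 0.1, 0.4]
opening: -0.003
wrist_force: [-0.5, 4.2, 2.7]
opening: 0.002
wrist_force: [-0.2, 0.4, 0.2]
opening: 0.001
t 23.9 tcp [ 0.5848 -0.2283  0.0855] clamp [  -0.9 -158.9] F [-0.2  0.4  0.2] op 0.001
top needle 22.5 zero 31.7 hub off mm [0.3 0.5] -> sleeve 2.72 bezel 0.705 err deg -9.2
side needle 29.4 zero 30.4 hub off mm [ 0.8 -0.7] -> sleeve 3.32 bezel 0.682 err deg -1.0
```

```bash
for k in 1; do
python3 -m jog '[-25,0,0,0,0, -46,0,0,0,0, -46,0,-25,0,0, -46,0,-48,0,0, -46,0,-48,0,0]' | tail -2
python3 -m jog '[20,0,0,0,0, 40,0,0,0,0, 46,0,0,0,0, 46,0,8,0,0, 46,0,16,0,0]' | tail -2
python3 -m jog '[0,0,9,0,0, 0,0,18,0,0, 0,0,26,0,0, 0,0,32,0,0, 0,0,32,0,0]' | tail -2
done
python3 -m jog '[-25,0,0,0,0, -46,0,0,0,0, -46,0,-25,0,0, -46,0,-48,0,0, -46,0,-48,0,0]' | tail -2
python3 -m jog '[20,0,0,0,0, 40,0,0,0,0, 46,0,0,0,0, 46,0,8,0,0, 46,0,16,0,0]' | tail -2
python3 -m jog '[0,0,9,0,0, 0,0,18,0,0, 0,0,26,0,0, 0,0,32,0,0, 0,0,32,0,0]' | tail -2
python3 - <<'E'
from h import *
st();dials()
E
```

```text
wrist_force: [-0.5, -0.2, -1.0]
opening: -0.001
wrist_force: [0.1, 3.8, 3.6]
opening: 0.002
wrist_force: [-0.3, 1.0, 0.2]
opening: -0.002
wrist_force: [-0.2, -0.6, -0.5]
opening: 0.0
wrist_force: [-0.9, 4.1, 3.3]
opening: -0.002
wrist_force: [-0.0, -0.0, 0.6]
opening: -0.0
t 27.0 tcp [ 0.5849 -0.2283  0.0856] clamp [  -0.9 -158.9] F [-0.  -0.   0.6] op -0.0
top needle 53.5 zero 31.5 hub off mm [-0.3  0.3] -> sleeve 5.43 bezel 0.702 err deg 22.0
side needle 61.0 zero 30.8 hub off mm [ 1.  -0.8] -> sleeve 6.08 bezel 0.689 err deg 30.2
```

```bash
python3 -m jog '[-25,0,0,0,0, -46,0,0,0,0, -46,0,-25,0,0, -46,0,-48,0,0, -46,0,-48,0,0]' | tail -1
python3 -m jog '[20,0,0,0,0, 40,0,0,0,0, 46,0,0,0,0, 46,0,8,0,0, 46,0,16,0,0]' | tail -2
python3 -m jog '[0,0,9,0,0, 0,0,18,0,0, 0,0,26,0,0, 0,0,32,0,0, 0,0,32,0,0]' | tail -2
python3 -m jog '[-25,0,0,0,0, -46,0,0,0,0, -46,0,-25,0,0, -46,0,-48,0,0, -46,0,-48,0,0]' | tail -1
python3 -m jog '[20,0,0,0,0, 40,0,0,0,0, 46,0,0,0,0, 46,0,8,0,0, 46,0,16,0,0]' | tail -2
python3 -m jog '[0,0,9,0,0, 0,0,18,0,0, 0,0,26,0,0, 0,0,32,0,0, 0,0,32,0,0]' | tail -2
python3 -m jog '[-25,0,0,0,0, -46,0,0,0,0, -46,0,-25,0,0, -46,0,-48,0,0, -46,0,-48,0,0]' | tail -1
python3 -m jog '[20,0,0,0,0, 40,0,0,0,0, 46,0,0,0,0, 46,0,8,0,0, 46,0,16,0,0]' | tail -2
python3 -m jog '[0,0,9,0,0, 0,0,18,0,0, 0,0,26,0,0, 0,0,32,0,0, 0,0,32,0,0]' | tail -2
python3 - <<'E'
from h import *
st();dials()
t=shot("top");s=shot("side")
c=np.zeros((380,760,3),np.uint8);c[:,:560][:340,:520]=crop(t,255,165,385,250,4);c[:,520:]=crop(s,225,180,285,275,4);cv2.imwrite("pics/v4.png",c)
E
```

```text
opening: 0.001
wrist_force: [-0.5, 4.6, 3.1]
opening: -0.004
wrist_force: [-0.6, 0.5, 0.3]
opening: -0.002
opening: -0.003
wrist_force: [-1.0, 4.6, 2.7]
opening: -0.003
wrist_force: [-0.2, 0.2, -0.1]
opening: -0.002
opening: -0.002
wrist_force: [-0.8, 3.8, 3.1]
opening: 0.003
wrist_force: [-1.2, 0.5, 1.6]
opening: -0.001
t 31.6 tcp [ 0.5849 -0.2283  0.0856] clamp [  -0.9 -158.9] F [-1.2  0.5  1.6] op -0.001
top needle 100.1 zero 32.0 hub off mm [-0.3  0.2] -> sleeve 9.49 bezel 0.71 err deg 68.1
side needle 101.4 zero 30.0 hub off mm [ 1.1 -0.7] -> sleeve 9.61 bezel 0.675 err deg 71.4
```

View pics/v4.png

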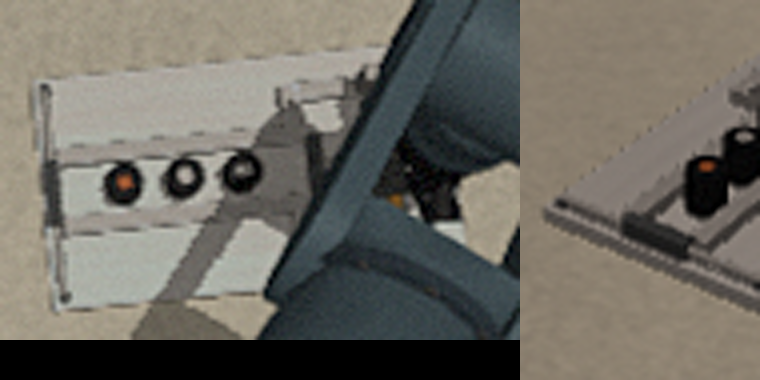

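```bash
python3 -m jog '[-25,0,0,0,0, -46,0,0,0,0, -46,0,-25,0,0, -46,0,-48,0,0, -46,0,-48,0,0]' | tail -1
python3 -m jog '[20,0,0,0,0, 40,0,0,0,0, 46,0,0,0,0, 46,0,8,0,0, 46,0,16,0,0]' | tail -2
python3 -m jog '[0,0,9,0,0, 0,0,18,0,0, 0,0,26,0,0, 0,0,32,0,0, 0,0,32,0,0]' | tail -2
python3 -m jog '[-25,0,0,0,0, -46,0,0,0,0, -46,0,-25,0,0, -46,0,-48,0,0, -46,0,-48,0,0]' | tail -1
python3 -m jog '[20,0,0,0,0, 40,0,0,0,0, 46,0,0,0,0, 46,0,8,0,0, 46,0,16,0,0]' | tail -2
python3 -m jog '[0,0,9,0,0, 0,0,18,0,0, 0,0,26,0,0, 0,0,32,0,0, 0,0,32,0,0]' | tail -2
python3 -m jog '[-25,0,0,0,0, -46,0,0,0,0, -46,0,-25,0,0, -46,0,-48,0,0, -46,0,-48,0,0]' | tail -1
python3 -m jog '[20,0,0,0,0, 40,0,0,0,0, 46,0,0,0,0, 46,0,8,0,0, 46,0,16,0,0]' | tail -2
python3 -m jog '[0,0,6,0,0, 0,0,12,0,0, 0,0,18,0,0, 0,0,22,0,0, 0,0,22,0,0]' | tail -2
python3 -m jog '[0,0,3,0,0, 0,0,6,0,0, 0,0,9,0,0, 0,0,10,0,0, 0,0,10,0,0]' | tail -2
python3 - <<'E'
from h import *
st();dials()
E
```

```text
opening: -0.002
wrist_force: [-0.3, 3.9, 3.9]
opening: -0.002
wrist_force: [-0.1, 0.9, -0.0]
opening: -0.002
opening: 0.002
wrist_force: [-1.2, 3.7, 3.9]
opening: 0.002
wrist_force: [-0.6, 0.7, 0.7]
opening: 0.002
opening: 0.003
wrist_force: [-0.2, 5.4, 3.4]
opening: 0.0
wrist_force: [0.4, 1.6, 0.9]
opening: 0.004
wrist_force: [-1.6, 2.0, 0.8]
opening: -0.003
t 36.8 tcp [ 0.5847 -0.2273  0.0856] clamp [  -1.  -157.9] F [-1.6  2.   0.8] op -0.003
top needle 143.4 zero 31.2 hub off mm [-0.5  0.4] -> sleeve 13.27 bezel 0.696 err deg 112.2
side needle 142.3 zero 29.9 hub off mm [ 1.  -0.6] -> sleeve 13.18 bezel 0.674 err deg 112.4
```

```bash
python3 -m jog '[-25,0,0,0,0, -46,0,0,0,0, -46,0,-25,0,0, -46,0,-48,0,0, -46,0,-48,0,0]' | tail -1
python3 -m jog '[20,0,0,0,0, 40,0,0,0,0, 46,0,0,0,0, 46,0,6,0,0, 46,0,12,0,0]' | tail -2
python3 -m jog '[0,0,3,0,0, 0,0,6,0,0, 0,0,8,0,0, 0,0,10,0,0, 0,0,10,0,0]' | tail -2
python3 -m jog '[0,0,1,0,0, 0,0,2,0,0, 0,0,3,0,0, 0,0,4,0,0, 0,0,4,0,0]' | tail -2
python3 - <<'E'
from h import *
st();dials()
E
```

```text
opening: -0.003
wrist_force: [-1.4, 4.8, 4.2]
opening: 0.001
wrist_force: [0.3, 0.8, 0.7]
opening: 0.002
wrist_force: [0.9, 3.8, 2.6]
opening: 0.0
t 38.9 tcp [ 0.5832 -0.2051  0.0858] clamp [  -0.6 -135.7] F [0.9 3.8 2.6] op 0.0
top needle 150.0 zero 31.9 hub off mm [-0.3  0.2] -> sleeve 13.85 bezel 0.709 err deg 118.1
side needle 146.2 zero 29.6 hub off mm [ 1.  -0.7] -> sleeve 13.52 bezel 0.668 err deg 116.6
```

Finger at y = +14.3 from the axis (spoke about upright), sleeve about 13.7; creeping on.

```bash
python3 -m jog '[0,0,1,0,0, 0,0,2,0,0, 0,0,3,0,0, 0,0,3,0,0, 0,0,3,0,0]' | sed -n '2p;4p'
python3 -m jog '[0,0,1,0,0, 0,0,2,0,0, 0,0,2,0,0, 0,0,2,0,0, 0,0,2,0,0]' | sed -n '2p;4p'
python3 -m jog '[0,0,1,0,0, 0,0,2,0,0, 0,0,2,0,0, 0,0,2,0,0, 0,0,2,0,0]' | sed -n '2p;4p'
```

```text
eef_pos: [0.5834, -0.2083, 0.0858]
wrist_force: [0.1, 3.0, 3.9]
eef_pos: [0.5836, -0.2102, 0.0857]
wrist_force: [1.5, 2.6, 2.1]
eef_pos: [0.5837, -0.212, 0.0857]
wrist_force: [-0.7, 3.5, 2.5]
```

```bash
python3 -m jog '[0,0,1,0,0, 0,0,2,0,0, 0,0,2,0,0, 0,0,2,0,0, 0,0,2,0,0]' | sed -n '2p;4p'
python3 -m jog '[0,0,1,0,0, 0,0,2,0,0, 0,0,2,0,0, 0,0,2,0,0, 0,0,2,0,0]' | sed -n '2p;4p'
python3 - <<'E'
from h import *
st();dials()
t=shot("top");s=shot("side")
c=np.zeros((600,600,3),np.uint8);c[:260,:]=crop(t,258,175,338,250,7)[90:350,:][:, :560].__class__ and cv2.resize(t[178:230,258:378],(600,260),interpolation=cv2.INTER_CUBIC);c[260:]=cv2.resize(s[185:253,225:345],(600,340),interpolation=cv2.INTER_CUBIC);cv2.imwrite("pics/v5.png",c)
E
```

```text
eef_pos: [0.5838, -0.2139, 0.0856]
wrist_force: [-0.0, 3.9, 0.3]
eef_pos: [0.5839, -0.2156, 0.0854]
wrist_force: [1.4, 5.3, 0.7]
t 41.5 tcp [ 0.5839 -0.2156  0.0854] clamp [  -0.8 -146.2] F [1.4 5.3 0.7] op 0.004
top needle 153.9 zero 31.5 hub off mm [-0.5  0.3] -> sleeve 14.19 bezel 0.702 err deg 122.4
side needle 152.3 zero 29.9 hub off mm [ 0.9 -0.6] -> sleeve 14.05 bezel 0.674 err deg 122.4
```

View pics/v5.png

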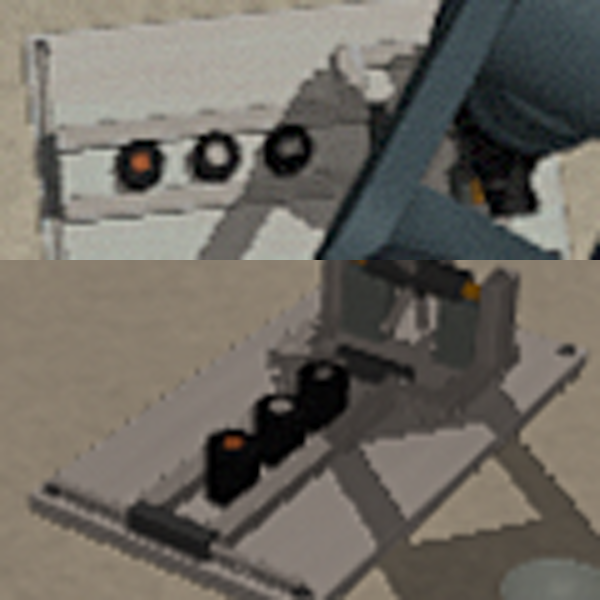

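```bash
python3 -m jog '[0,0,1,0,0, 0,0,2,0,0, 0,0,2,0,0, 0,0,2,0,0, 0,0,2,0,0]' | sed -n '2p;4p'
python3 -m jog '[0,0,1,0,0, 0,0,2,0,0, 0,0,2,0,0, 0,0,2,0,0, 0,0,2,0,0]' | sed -n '2p;4p'
python3 - <<'E'
from h import *
st();dials()
E
```

```text
eef_pos: [0.5839, -0.2173, 0.0852]
wrist_force: [0.4, 6.5, -0.5]
eef_pos: [0.5839, -0.2187, 0.0849]
wrist_force: [1.0, 7.3, -0.4]
t 42.7 tcp [ 0.5839 -0.2187  0.0849] clamp [  -1.  -149.2] F [ 1.   7.3 -0.4] op 0.0
top needle 155.4 zero 31.5 hub off mm [-0.4  0.3] -> sleeve 14.32 bezel 0.702 err deg 123.9
side needle 152.4 zero 30.3 hub off mm [ 1.  -0.7] -> sleeve 14.06 bezel 0.681 err deg 122.1
```

```bash
python3 -m jog '[0,0,1,0,0, 0,0,2,0,0, 0,0,3,0,0, 0,0,3,0,0, 0,0,3,0,0]' | sed -n '2p;4p'
python3 -m jog '[0,0,1,0,0, 0,0,2,0,0, 0,0,3,0,0, 0,0,3,0,0, 0,0,3,0,0]' | sed -n '2p;4p'
python3 - <<'E'
from h import *
st();dials()
E
```

```text
eef_pos: [0.5838, -0.2213, 0.0848]
wrist_force: [-0.7, 8.8, 0.2]
eef_pos: [0.5837, -0.2237, 0.0845]
wrist_force: [-0.8, 9.4, -0.3]
t 43.8 tcp [ 0.5837 -0.2237  0.0845] clamp [  -1.6 -154.2] F [-0.8  9.4 -0.3] op 0.0
top needle 155.9 zero 31.5 hub off mm [-0.4  0.4] -> sleeve 14.36 bezel 0.702 err deg 124.4
side needle 155.7 zero 29.9 hub off mm [ 0.9 -0.7] -> sleeve 14.35 bezel 0.674 err deg 125.8
```

```bash
python3 -m jog '[0,0,1,0,0, 0,0,2,0,0, 0,0,4,0,0, 0,0,5,0,0, 0,0,5,0,0]' | sed -n '2p;4p'
python3 -m jog '[-25,0,0,0,0, -46,0,0,0,0, -46,0,-25,0,0, -46,0,-48,0,0, -46,0,-48,0,0]' | tail -1
python3 -m jog '[20,0,0,0,0, 40,0,0,0,0, 46,0,0,0,0, 46,0,6,0,0, 46,0,9,0,0]' | sed -n '2p;4p'
python3 -m jog '[0,0,2,0,0, 0,0,3,0,0, 0,0,4,0,0, 0,0,4,0,0, 0,0,4,0,0]' | sed -n '2p;4p'
python3 - <<'E'
from h import *
st();dials()
E
```

```text
eef_pos: [0.584, -0.2285, 0.0846]
wrist_force: [-3.0, 10.4, 1.5]
opening: -0.001
eef_pos: [0.5825, -0.1939, 0.0864]
wrist_force: [0.1, 0.2, -0.9]
eef_pos: [0.5824, -0.1961, 0.0859]
wrist_force: [0.1, 0.5, -0.6]
t 45.9 tcp [ 0.5824 -0.1961  0.0859] clamp [  -0.7 -126.6] F [ 0.1  0.5 -0.6] op 0.001
top needle 150.0 zero 31.9 hub off mm [-0.3  0.3] -> sleeve 13.85 bezel 0.709 err deg 118.1
side needle 147.6 zero 29.9 hub off mm [ 1.  -0.7] -> sleeve 13.64 bezel 0.674 err deg 117.7
```

```bash
python3 -m jog '[0,0,3,0,0, 0,0,6,0,0, 0,0,9,0,0, 0,0,10,0,0, 0,0,10,0,0]' | sed -n '2p;4p'
python3 -m jog '[0,0,2,0,0, 0,0,4,0,0, 0,0,6,0,0, 0,0,7,0,0, 0,0,7,0,0]' | sed -n '2p;4p'
python3 -m jog '[0,0,1,0,0, 0,0,2,0,0, 0,0,3,0,0, 0,0,3,0,0, 0,0,3,0,0]' | sed -n '2p;4p'
python3 -m jog '[0,0,1,0,0, 0,0,2,0,0, 0,0,2,0,0, 0,0,2,0,0, 0,0,2,0,0]' | sed -n '2p;4p'
python3 - <<'E'
from h import *
st();dials()
E
```

```text
eef_pos: [0.5832, -0.2064, 0.0858]
wrist_force: [0.8, 1.0, 0.3]
eef_pos: [0.5837, -0.2126, 0.0854]
wrist_force: [0.8, 5.0, -0.1]
eef_pos: [0.5837, -0.2153, 0.0852]
wrist_force: [-0.2, 6.0, -0.6]
eef_pos: [0.5838, -0.217, 0.0852]
wrist_force: [0.3, 6.3, -0.5]
t 48.0 tcp [ 0.5838 -0.217   0.0852] clamp [  -1.  -147.5] F [ 0.3  6.3 -0.5] op 0.002
top needle 155.4 zero 31.5 hub off mm [-0.4  0.3] -> sleeve 14.32 bezel 0.702 err deg 123.9
side needle 152.1 zero 29.9 hub off mm [ 1.  -0.7] -> sleeve 14.03 bezel 0.674 err deg 122.2
```

```bash
python3 -m jog '[0,0,1,0,0, 0,0,2,0,0, 0,0,2,0,0, 0,0,2,0,0, 0,0,2,0,0]' | sed -n '2p;4p'
python3 -m jog '[0,0,-0.4,0,0, 0,0,-0.8,0,0, 0,0,-1.2,0,0, 0,0,-1.6,0,0, 0,0,-2,0,0]' | sed -n '2p;4p'
python3 -m jog '[0,0,-0.4,0,0, 0,0,-0.8,0,0, 0,0,-1.2,0,0, 0,0,-1.6,0,0, 0,0,-2,0,0]' | sed -n '2p;4p'
python3 -m jog '[0,0,-0.4,0,0, 0,0,-0.8,0,0, 0,0,-1.2,0,0, 0,0,-1.6,0,0, 0,0,-2,0,0]' | sed -n '2p;4p'
python3 -m jog '[0,0,-0.4,0,0, 0,0,-0.8,0,0, 0,0,-1.2,0,0, 0,0,-1.6,0,0, 0,0,-2,0,0]' | sed -n '2p;4p'
python3 - <<'E'
from h import *
st();dials()
E
```

```text
eef_pos: [0.5838, -0.2185, 0.085]
wrist_force: [0.1, 7.0, -0.7]
eef_pos: [0.5842, -0.2184, 0.0858]
wrist_force: [-1.0, 2.1, -0.9]
eef_pos: [0.5843, -0.2164, 0.086]
wrist_force: [-0.7, -0.1, 0.2]
eef_pos: [0.584, -0.214, 0.0858]
wrist_force: [0.7, -0.2, -0.2]
eef_pos: [0.5838, -0.2121, 0.0858]
wrist_force: [-0.5, 0.4, -0.6]
t 50.6 tcp [ 0.5838 -0.2121  0.0858] clamp [  -0.6 -142.6] F [-0.5  0.4 -0.6] op -0.001
top needle 155.0 zero 31.6 hub off mm [-0.4  0.3] -> sleeve 14.29 bezel 0.703 err deg 123.4
side needle 152.4 zero 29.9 hub off mm [ 1.  -0.7] -> sleeve 14.06 bezel 0.674 err deg 122.5
```

```bash
python3 -m jog '[-15,0,0,0,0, -35,0,0,0,0, -60,0,0,0,0, -75,0,-15,0,0, -80,0,-40,0,50]' | tail -1
python3 -m jog '[0,5,-45,0,100, 0,10,-90,0,100, 0,15,-135,0,100, 0,20,-180,0,100, 0,25,-225,0,100]' | tail -1
python3 - <<'E'
from h import *
go(.632,.189,.15)
E
```

```text
opening: 0.154
opening: 0.989
t 51.7 go [  16.7   58.7 -127.5] yaw 0.2 op 0.989
```

```bash
python3 -m jog '[0,20,-43,0,100, 10,40,-85,0,100, 16,58.7,-127.5,0,100, 16,58.7,-127.5,0,100, 16,58.7,-127.5,0,100]' | tail -1
python3 - <<'E'
from h import *
go(.632,.189,.036)
t=shot("top");s=shot("side");print(dial("side",s))
c=np.zeros((600,600,3),np.uint8);c[:260,:]=cv2.resize(t[178:230,258:378],(600,260),interpolation=cv2.INTER_CUBIC);c[260:]=cv2.resize(s[185:253,225:345],(600,340),interpolation=cv2.INTER_CUBIC);cv2.imwrite("pics/v6.png",c)
E
```

```text
opening: 0.999
t 52.2 go [113.7   0.5  -0.9] yaw 0.3 op 0.999
(np.float64(151.5), np.float64(29.9), array([ 1.1, -0.8]))
```

View pics/v6.png

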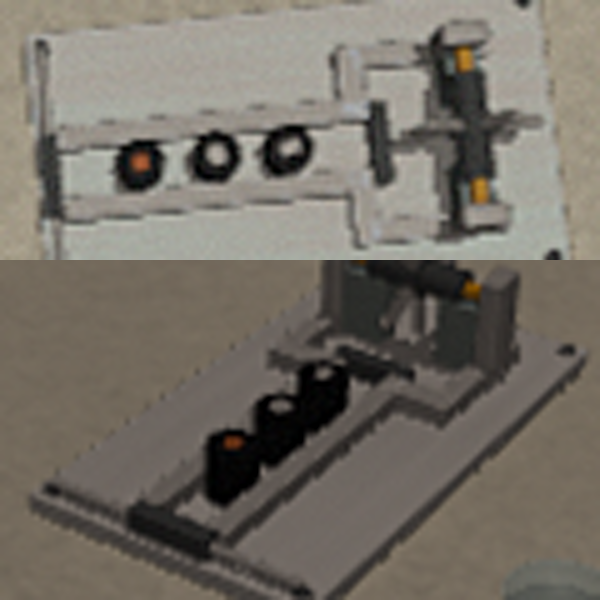

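```bash
python3 -m jog '[30,0.5,-0.9,0,100, 60,0.5,-0.9,0,100, 85,0.5,-0.9,0,100, 104,0.5,-0.9,0,100, 113,0.5,-0.9,0,100]' | sed -n '2p;4p'
python3 -m jog '[0,0,0,0,100, 0,0,0,0,0, 0,0,0,0,0, 0,0,0,0,0, 0,0,0,0,0]' | tail -4
python3 - <<'E'
from h import *
st();o=status.get_obs();print(np.round(o["q"],2))
E
```

```text
eef_pos: [0.6318, 0.1854, 0.0353]
wrist_force: [-0.4, -0.4, -0.6]
eef_pos: [0.6326, 0.1869, 0.0392]
eef_rot: [0.521, 0.477, 0.522, -0.478]
wrist_force: [-8.3, -3.1, 11.4]
opening: 0.655
t 53.3 tcp [0.6326 0.1869 0.0392] clamp [ 82.1 250.7] F [-8.3 -3.1 11.4] op 0.655
[ 0.11  0.58  1.49 -0.    1.07  0.02]
```

```bash
python3 -m jog '[0,0,0,-6,0, 0,0,0,-14,0, 0,0,0,-22,0, 0,0,0,-30,0, 0,0,0,-38,0]' | tail -4
python3 -m jog '[0,0,0,-8,0, 0,0,0,-16,0, 0,0,0,-24,0, 0,0,0,-32,0, 0,0,0,-40,0]' | tail -2
python3 -m jog '[0,0,0,-8,0, 0,0,0,-16,0, 0,0,0,-24,0, 0,0,0,-32,0, 0,0,0,-38,0]' | tail -2
python3 -m jog '[0,0,0,0,0, 0,0,0,0,0, 0,0,0,0,0, 0,0,0,0,0, 0,0,0,0,0]' | tail -2
python3 - <<'E'
from h import *
st();go(.632,.189,.036,4.9);o=status.get_obs();print(np.round(o["q"],2))
E
```

```text
eef_pos: [0.6339, 0.1874, 0.0392]
eef_rot: [0.65, 0.28, 0.649, -0.279]
wrist_force: [-2.3, 0.8, 4.6]
opening: 0.656
wrist_force: [0.7, 6.1, 2.9]
opening: 0.663
wrist_force: [-0.8, 9.8, 2.9]
opening: 0.654
wrist_force: [-0.5, 9.8, 3.1]
opening: 0.654
t 55.3 tcp [0.6344 0.1901 0.0393] clamp [ 84.2 253.8] F [-0.5  9.8  3.1] op 0.654
t 55.3 go [ 3.2  0.3 -2.7] yaw 116.2 op 0.654
[ 0.11  0.58  1.49  0.    1.07 -2.  ]
```

```bash
python3 -m jog '[0,0,0,0,75, 0,0,0,0,90, 0,0,0,0,100, -10,0,0,0,100, -40,0,0,0,100]' | tail -1
python3 -m jog '[-40,0,0,0,100, -80,0,0,0,100, -110,0,-30,0,100, -110,0,-80,0,100, -110,0,-120,0,100]' | tail -1
python3 - <<'E'
from h import *
st();dials();t=shot("top");s=shot("side");print(dial("top",t,"dt7"))
c=np.zeros((600,800,3),np.uint8)
p=cv2.imread("pics/dt7.png")[20:492,20:492];c[:472,:472]=p
c[:330,475:]=cv2.resize(s[225:281,165:220],(325,330),interpolation=cv2.INTER_CUBIC);cv2.imwrite("pics/v7.png",c[:480])
E
```

```text
opening: 1.001
opening: 0.999
t 56.3 tcp [0.5295 0.1244 0.1889] clamp [-25.9 197.2] F [-0.1  0.2  0.8] op 0.999
top needle 347.0 zero 52.5 hub off mm [0. 0.] -> sleeve 31.04 bezel 1.068 err deg -65.5
side needle 152.8 zero 150.2 hub off mm [ 1.  -0.7] -> sleeve 14.09 bezel 2.773 err deg 2.6
(np.float64(313.7), np.float64(295.7), array([0., 0.]))
```

View pics/v7.png

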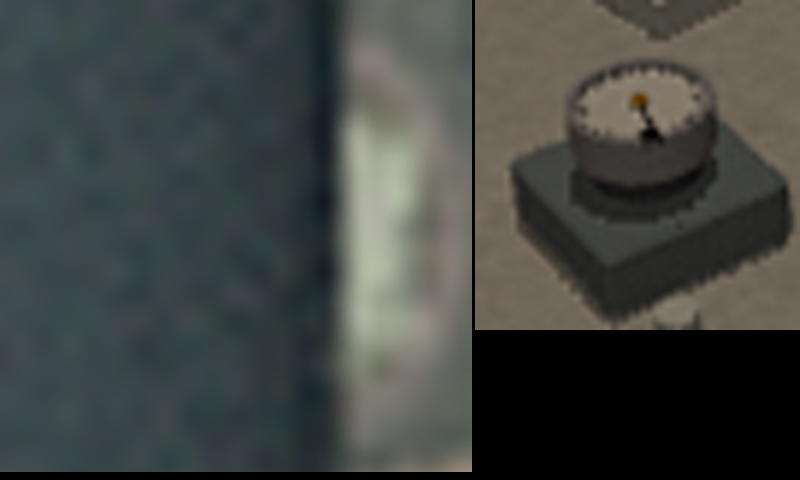

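```bash
python3 -m jog '[0,-22,-41,0,100, 0,-44,-82,0,100, 0,-66,-123,0,100, 0,-88,-164,0,100, 0,-110,-205,0,100]' | tail -1
python3 - <<'E'
from h import *
st()
import h
for n in("top","side"):
    ims=[shot(n) for _ in range(6)];im=np.mean(ims,0).astype(np.uint8)
    cv2.imwrite(f"pics/avg_{n}.png",im);print(n,[dial(n,i)[:2] for i in ims[:3]],"avg",dial(n,im))
    # needle / mark centroids: darkest connected pixels in the face, weighted, on the metric plane
    f=4
    big=cv2.resize(im,None,fx=f,fy=f,interpolation=cv2.INTER_CUBIC)
    c=proj(n,[*h.DC,.064]);print(" face centre px",c.round(1))
E
```

```text
opening: 0.997
t 57.0 tcp [ 0.4119 -0.0763  0.1879] clamp [-160.3    7.3] F [ 1.4 -0.4  0.9] op 0.997
top [(np.float64(155.1), np.float64(149.6)), (np.float64(154.6), np.float64(149.2)), (np.float64(154.7), np.float64(149.2))] avg (np.float64(155.1), np.float64(149.3), array([-0.4,  0.3]))
 face centre px [213.5 188.9]
side [(np.float64(152.4), np.float64(149.9)), (np.float64(152.5), np.float64(150.0)), (np.float64(152.5), np.float64(149.9))] avg (np.float64(152.5), np.float64(150.0), array([ 1. , -0.7]))
 face centre px [192.4 241.9]
```

```bash
python3 - <<'E'
from h import *
out=[]
for n in("top","side"):
    im=cv2.imread(f"pics/avg_{n}.png");dial(n,im,"m_"+n);p=cv2.imread(f"pics/m_{n}.png");p=cv2.resize(p,(384,384))  # 6 px/mm
    g=p.max(2).astype(np.uint8);face=(g>np.percentile(g,70)*.8).astype(np.uint8)
    face=cv2.morphologyEx(face,cv2.MORPH_OPEN,np.ones((15,15)))
    c=max(cv2.findContours(face,0,1)[0],key=cv2.contourArea);hull=cv2.convexHull(c);e=cv2.fitEllipse(hull)
    print(n,"face ellipse centre mm",((np.array(e[0])-192)/6).round(1),"axes",(np.array(e[1])/6).round(1))
    out.append(p)
cv2.imwrite("pics/v8.png",np.hstack(out))
E
```

```text
top face ellipse centre mm [-0.1 -0.1] axes [54.6 56.6]
side face ellipse centre mm [-0.9  0.5] axes [46.7 50.5]
```

View pics/v8.png

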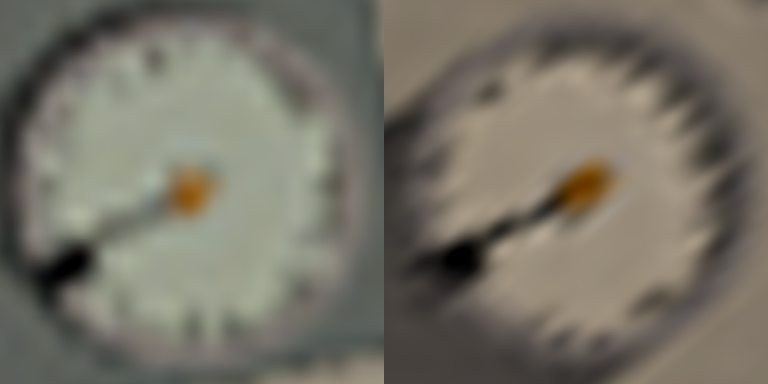

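```bash
python3 -m jog '[0,22,41,0,100, 0,44,82,0,100, 0,66,123,0,100, 0,88,164,0,100, 0,110,205,0,100]' | tail -1
python3 -m jog '[0,0,28,0,100, 0,0,56,0,100, 0,0,84,0,100, 0,0,112,0,100, 0,0,120,0,100]' | tail -1
python3 -m jog '[0,0,0,0,100, 0,0,0,0,100, 0,0,0,0,100, 0,0,0,0,100, 0,0,0,0,100]' | tail -1
python3 - <<'E'
from h import *
go(.632,.189,.036,121.1)
E
```

```text
opening: 0.996
opening: 1.0
opening: 1.0
t 59.1 go [151.2   2.3   0.4] yaw -0.1 op 1.0
```

```bash
python3 -m jog '[35,2,0,0,100, 70,2,0,0,100, 100,2,0,0,100, 130,2,0,0,100, 150,2,0,0,100]' | tail -2
python3 -m jog '[0,0,0,0,100, 0,0,0,0,0, 0,0,0,0,0, 0,0,0,0,0, 0,0,0,0,0]' | tail -4
python3 -c "from h import *;go(.632,.189,.036,121.1)"
python3 -m jog '[0,0,0,-1,0, 0,0,0,-2,0, 0,0,0,-3,0, 0,0,0,-4,0, 0,0,0,-4,0]' | tail -4
python3 -c "from h import *;go(.632,.189,.036,121.1);dials()"
```

```text
wrist_force: [-0.4, -0.3, 0.3]
opening: 1.001
eef_pos: [0.6331, 0.1896, 0.0395]
eef_rot: [0.682, -0.189, 0.68, 0.189]
wrist_force: [-2.6, 1.1, 5.8]
opening: 0.66
t 60.1 go [ 3.5  0.1 -1.3] yaw -0.1 op 0.66
eef_pos: [0.6331, 0.1896, 0.0395]
eef_rot: [0.675, -0.213, 0.673, 0.213]
wrist_force: [-3.2, 2.1, 5.9]
opening: 0.66
t 60.6 go [ 3.5  0.1 -1.2] yaw 4.0 op 0.66
top needle 314.1 zero 201.3 hub off mm [0. 0.] -> sleeve 28.17 bezel 3.665 err deg 112.8
side needle 329.5 zero 325.3 hub off mm [-1.  -0.4] -> sleeve 29.51 bezel 5.829 err deg 4.2
```

Release, climb and back right off for the check.

```bash
python3 -m jog '[0,0,0,0,75, 0,0,0,0,90, 0,0,0,0,100, -10,0,0,0,100, -40,0,0,0,100]' | tail -1
python3 -m jog '[-40,0,0,0,100, -80,0,0,0,100, -110,0,-30,0,100, -110,0,-80,0,100, -110,0,-120,0,100]' | tail -1
python3 -m jog '[0,-22,-41,0,100, 0,-44,-82,0,100, 0,-66,-123,0,100, 0,-88,-164,0,100, 0,-110,-205,0,100]' | tail -1
python3 - <<'E'
from h import *
for n in("top","side"):
    im=np.mean([shot(n) for _ in range(6)],0).astype(np.uint8);print(n,dial(n,im,"n_"+n))
    cv2.imwrite(f"pics/avg2_{n}.png",im)
    # blackest blob (zero mark) centroid on the metric plane, and hub-to-mark direction
    p=cv2.imread(f"pics/n_{n}.png");g=p.max(2).astype(float);yy,xx=np.mgrid[:512,:512];r=np.hypot(xx-256,yy-256)/8
    for lo,hi in((8,12),(12,16),(16,19),(21,26)):
        m=(r>lo)&(r<hi)&(xx<256)&(yy>256-40);w=np.where(m,np.maximum(np.percentile(g[m],50)*.75-g,0),0)
        if w.sum():print("  ring",lo,hi,"dark at",round(np.degrees(np.arctan2((w*(yy-256)).sum(),(w*(xx-256)).sum())),1))
E
```

```text
opening: 1.001
opening: 0.998
opening: 1.0
top (np.float64(155.0), np.float64(154.3), array([-0.4,  0.3]))
  ring 8 12 dark at 153.5
  ring 12 16 dark at 154.9
  ring 16 19 dark at 152.6
  ring 21 26 dark at 154.3
side (np.float64(152.5), np.float64(155.3), array([ 1. , -0.7]))
  ring 8 12 dark at 151.4
  ring 12 16 dark at 153.6
  ring 16 19 dark at 155.3
  ring 21 26 dark at 153.8
```

```bash
python3 - <<'E'
from h import *
a=cv2.imread("pics/avg2_side.png");b=cv2.imread("pics/s3.png");z=cv2.imread("pics/side0.png")
B={"oil":(192,275,212,308),"slidebox":(85,270,135,300),"coverbox":(180,205,220,232),"dish":(322,243,352,266),"purple":(250,300,270,325),"white":(255,273,275,297),"tweezers":(225,335,280,375)}
for k,(x0,y0,x1,y1) in B.items():print(k,cv2.absdiff(a,z)[y0:y1,x0:x1].mean().round(1))
t=cv2.imread("pics/avg2_top.png");t0=cv2.imread("pics/top0.png")
for k,(x0,y0,x1,y1) in {"jar":(395,160,425,190),"driver":(410,215,440,275)}.items():print(k,cv2.absdiff(t,t0)[y0:y1,x0:x1].mean().round(1))
for n,im,(x0,y0,x1,y1) in(("top",t,(277,195,320,222)),("side",a,(262,203,297,240))):
    g=im.max(2);m=np.zeros_like(g);m[y0:y1,x0:x1]=g[y0:y1,x0:x1]<50
    for c,s in blobs(m,20,600):print(n,c,s[2:],w2c(onz(n,*c,.036)).round(1))
from bench import hand_in
st()
E
```

```text
oil 8.8
slidebox 7.3
coverbox 10.5
dish 17.3
purple 7.3
white 9.8
tweezers 10.4
jar 2.7
driver 2.9
top [314.7, 207.7] [9, 10, 55] [ -1.  -41.7]
top [300.3, 209.3] [10, 10, 51] [-1.4  1.9]
top [285.3, 210.4] [10, 10, 58] [-0.2 47.2]
side [280.1, 218.4] [31, 31, 354] [-4.9 10.1]
t 62.8 tcp [ 0.4293 -0.0869  0.1867] clamp [-143.8   -4.8] F [-1.1  0.  -0.1] op 0.998
```

```bash
python3 -c "
from bench import hand_in
print(hand_in())"
```

```text
the job is handed in; nothing more can be done
None
```

The job is done and handed in at about 63 s on the robot's clock. I viewed 15 pictures, one over the budget.

- **Mounts:** Three black mounts were present. All stand upright on the bed, at about y = -42, +2 and +47 mm of the clamp and within about 1.5 mm of x = 0.
- **Clamp:** I turned the turnbuckle spoke by spoke until it resisted (7 N at the finger). The needle reads a sleeve turn of about 14.2 rad, and both jaws lie against the mounts in the pictures. An earlier, harder push (10 N) sprang back to about 13.7 rad when the finger let go. I pushed again more gently and released slowly. The needle has held since then.
- **Dial:** I turned the bezel about 120° in two grips. In the last check the top camera puts the needle 0.7° past the zero mark. The side camera puts it about 2.8° the other way, so zero and tip agree to within about 3°.
- **Other things:** The jar and screwdriver match the first picture. Side-view differences at the oil, boxes, tweezers and look-alikes are small (7–10 grey levels) and much alike. The dish differs more (17 levels). I put that down to shadow but did not check it by eye.

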